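# Shut the marked air valve at the leather dyeing bench

### The arm

A 6-joint arm with a two-finger parallel gripper is mounted at the origin on the work surface. World frame = base frame: x ahead of the robot, y to its left, z up, the work surface at z = 0. Lengths are in m, angles in rad, forces in N, time in s.
With the tool pointing down it reaches from about 0.325 to 0.9 m from the base axis. Payload 6.1 kg.
Tool frame: the origin (TCP) lies midway between the tips of the shut fingers; the grasp point (between the pads) lies 19 mm behind it; z points along the fingers, y is the line along which they close (so a half turn about z gives the same grasp; the last joint's range is limited). The gripper opens to 87 mm and grips with 3 to 60 N. Pads are 19 mm wide; open, the fingers measure 117 mm over their backs; the gripper's body (75 mm by 190 mm) begins 51 mm behind the grasp point.
Start: joints at [-1.374, 0.22, 1.526, -0, 1.395, -0.126], TCP at [0.198, -0.593, 0.2] pointing down, gripper open.
Joint ranges: [-2.98, 2.98], [-0.91, 2.08], [0.09, 2.57], [-1.24, 4.39], [0.2, 2.65], [-2.68, 2.68]. Speed limits (rad/s): [2.57, 2.57, 3.01, 3.14, 3.14, 3.14].

### API

Orientations are given as [roll, pitch, yaw] about the fixed x, y, z axes, in that order (R = Rz(yaw) Ry(pitch) Rx(roll)).
In Python, from workcell import readout, eyes, workorder gives the robot as it stands. The module is installed in compiled form; this text tells all that it offers.
- The arm moves only by the tool servo_tool, never from a script. Its argument "steps" is a list of rows, each a list of 6 numbers: the shift along the world's x, y, z in mm, then the turn, a rotation vector about the world's x, y, z in degrees. In form: [[x, y, z, wx, wy, wz], ...]. A call has exactly 5 rows; each row is the pose to reach, as a shift and turn from the pose commanded when the call began; what a row does not reach only later rows make up. A row lasts 1/8 s, in which the tool goes at most 62.5 mm and 10.7 degrees, less where a joint would pass 70% of its speed; a pose out of reach is approached as far as the arm can. A call with a gripper value outside its range is refused whole. "fingers" is the finger opening in mm, from 0 to 87, set as the call begins (left out, the last holds). The fingers move at their own pace and stop on an object; "squeeze" is the grip in N (left out, the last holds). Time passes only in rows, so rows that repeat a pose let the fingers close, or fill a call up. It gives the time, the measured TCP pose, the force, the opening and the grip force at its end, in the units of the state.
- readout.sense(): the state, without advancing time (a new reading comes with each control period).
- eyes.snapshot(name): name is "scene" or "top"; returns the picture (400x640x3 uint8, red, green, blue); there is no depth.
- eyes.camera_model(name): a dict with "intrinsics" (3x3 intrinsics, pixels), "pose" (4x4, takes a point from camera to world coordinates). Camera axes: x right, y up, looking along -z (the intrinsics and any distortion apply to the point x, -y, -z); pixel columns grow to the right and rows downward; lengths in m; the calibration is good to about 2 mm. A picture is of the moment at which its call begins. camera_model takes no time and is no camera call.
- workorder.finish_job(): hands the job in; it is judged then, once.
The state is a dict: "t": time; "q": joint angles; "joint_velocities": joint speeds; "tau": joint torques, N m; "eef_pos": TCP position; "orientation": TCP orientation; "force": force on the tool from outside, world axes, zero at the start; "wrist_torque": the same for the moment, N m; "finger_gap": opening from 0.0 (shut) to 1.0 (fully open); "grip_force": force on a finger pad.
Only numpy, scipy, OpenCV 4.12 (cv2) and the standard library are available. Lean on these libraries where they do the work, as an engineer would, in place of code of your own. Each camera call takes 0.05 s, during which the arm holds its last target. There are 200 camera calls.

### The job

Slide the cover of the grey air valve box all the way aside, the way its arrow points, by pushing its black rib, then push the red valve handle with the white band fully shut, a quarter turn, so that it lies across its pipe. Push only, with the fingers and lightly: do not pinch, lift or force anything, leave the blue handle and everything else on the bench where it is, and leave the cover open.

Things in the scene. Friction and masses are not known exactly. Their poses are not given: they have to be found in the camera images.
- valve_box: grey steel air valve box fixed to the bench, 260 mm along its x, 275 mm along its y. Origin at bench level under the centre of the open-topped valve well; y points the way the cover slides open, z up. Guide rails 8 mm wide along its two sides at x = -127 and +127 mm rise to 78 mm above the bench. Pipe stubs stick out 30 mm from its -y end
- well (a point): centre of the well's opening, 66 mm above the bench (wall tops). Inside the well measures 248 mm along the box's x, 128 mm along y; floor 6 mm above the bench. Two brass pipes run through it along y at x = -50 and +50 mm, tops 22 mm above the bench; one valve on each at y = -35 mm; which pipe has the red one varies
- deck (a point): centre of the flat empty deck (top 66 mm above the bench, 135 mm along the box's y) that takes the opened cover
- cover (a joint): travel of the aluminium cover (240 x 138 mm, its top 73 mm above the bench) along the box's +y: 0 = shut over the well, 0.125 m = fully aside at its stop. Starts 0 to 0.012; slides with about 1.5 N of friction and stays where it is left; cannot be lifted. A painted black arrow on it points along +y
- cover_rib (a point): centre of the black push rib that stands across the middle of the cover, 130 mm long along the box's x, 10 mm thick along y, 18 mm tall (73 to 91 mm above the bench); moves with the cover
- red_handle (a joint): angle of the marked (red, white band) quarter-turn lever about its upright pivot: 0 = open, lever along its pipe pointing to the box's +y; 1.571 = shut against its stop, lever across the pipe pointing to the box's -x; grows anticlockwise seen from above. Starts 0 to 0.2; turns with about 0.1 N m of friction and stays where it is left
- red_pivot (a point): pivot axis of the red lever, at mid-height of the lever, 47 mm above the bench. Its valve body is 26 x 32 mm, 26 mm tall
- red_tip (a point): outer end of the red lever, 64 mm from its pivot axis, at mid-height. The red lever grip is 12 mm wide and 14 mm thick (40 to 54 mm above the bench), 8 to 64 mm from the pivot axis
- blue_pivot (a point): pivot axis of the other lever, blue, 100 mm from the red one along the box's x
- blue_tip (a point): outer end of the blue lever, same size as the red one, also open (0 to 0.2 rad); leave alone
- dye_pot: small open white ceramic pot, 48 mm across, 32 mm tall, standing near the arrow-tail end of the box; origin under its centre; leave alone
- dye_jar: amber glass jar with black cap, 56 mm across, 75 mm tall, standing beyond the box; origin under its centre; leave alone
- edge_block: small wooden edge-burnishing block, 85 x 34 x 22 mm, lying beyond the deck end of the box; origin under its centre; leave alone
- wax_bottle: white bottle with yellow label, 72 mm across, 170 mm tall; origin under its centre; leave alone
- awl: awl with a pale wooden handle 75 x 24 x 22 mm and a steel point, lying along its x; origin at the underside, near the front of the handle; leave alone
- bone_folder: flat ivory-coloured bone folder, 130 x 22 x 6 mm; origin under its centre; leave alone
- cream_jar: white jar, 68 mm across, 60 mm tall; origin under its centre; leave alone

How it is judged:
By the outcome, as a careful person would: the job done as asked, in the order asked, and still so for the second after the job is handed in, with the robot touching nothing.
It also fails if it takes over 51 s, if anything falls off the work surface, if the arm or the gripper's body presses on something with over 40 N, if the wrist force passes 120 N, or if a joint passes its speed limit or range.

## Working session

There is one attempt and no reset: what is moved stays moved. The work goes in short steps, Python scripts to look and compute and a tool call to move; the robot and the scene stay as the last step left them, time stands still between calls to the robot, and variables do not carry over. Pictures are saved under pics/ and viewed, at most 10 in all, crops included, and the job is handed in when it is done.

Besides the shell and the picture viewer there is one more tool, called after "Emit:" in YAML: its name, and indented under it one key for each argument. servo_tool: Moves the arm, as the interface text tells. Its arguments: {"type":"object","properties":{"steps":{"type":"array","items":{"type":"array","items":{"type":"number"}}},"fingers":{"type":"number"},"squeeze":{"type":"number"}},"required":["steps"]}

```bash
mkdir -p pics; cat > h.py <<'E'
import numpy as np, cv2
from workcell import readout, eyes, workorder
def snap(n,f):
    im=eyes.snapshot(n); cv2.imwrite('pics/'+f,im[:,:,::-1]); return im
def ray(n,u,v):
    m=eyes.camera_model(n);K=np.array(m['intrinsics']);T=np.array(m['pose'])
    d=np.linalg.inv(K)@[u,v,1]; d=T[:3,:3]@[d[0],-d[1],-d[2]]; return T[:3,3],d
def at(n,u,v,z):
    o,d=ray(n,u,v); return (o+d*(z-o[2])/d[2]).round(4)
def proj(n,p):
    m=eyes.camera_model(n);K=np.array(m['intrinsics']);T=np.array(m['pose'])
    c=T[:3,:3].T@(np.array(p)-T[:3,3]); q=K@[c[0],-c[1],-c[2]]; return (q[:2]/q[2]).round(1)
E
python3 - <<'E'
from h import *
snap('top','t0.png');snap('scene','s0.png')
for n in('top','scene'):
    m=eyes.camera_model(n);print(m.keys(),m['intrinsics'],np.array(m['pose']).round(3))
s=readout.sense();print(s['eef_pos'],s['orientation'],s['force'],s['t'])
E
```

```text
dict_keys(['intrinsics', 'pose']) [[429.08637361   0.         325.45289354]
 [  0.         429.08637361 202.32855189]
 [  0.           0.           1.        ]] [[-0.007  0.986 -0.168  0.367]
 [-1.    -0.008 -0.004  0.006]
 [-0.005  0.167  0.986  1.267]
 [ 0.     0.     0.     1.   ]]
dict_keys(['intrinsics', 'pose']) [[519.63539515   0.         319.955349  ]
 [  0.         519.63539515 195.3602103 ]
 [  0.           0.           1.        ]] [[ 0.562 -0.692  0.453  1.295]
 [ 0.827  0.474 -0.303 -0.492]
 [-0.005  0.545  0.838  1.467]
 [ 0.     0.     0.     1.   ]]
[ 0.19813576 -0.59212776  0.19915082] [-3.13984890e+00 -2.15138644e-04  3.22779322e-01] [ 0.1203141  -0.78078762  0.38478331] 0.1
```

View pics/t0.png

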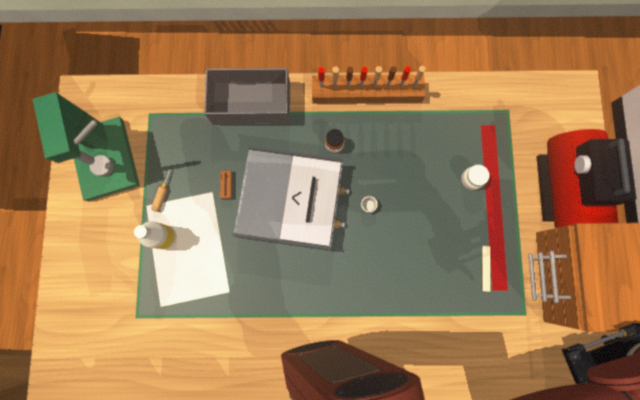

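View pics/s0.png

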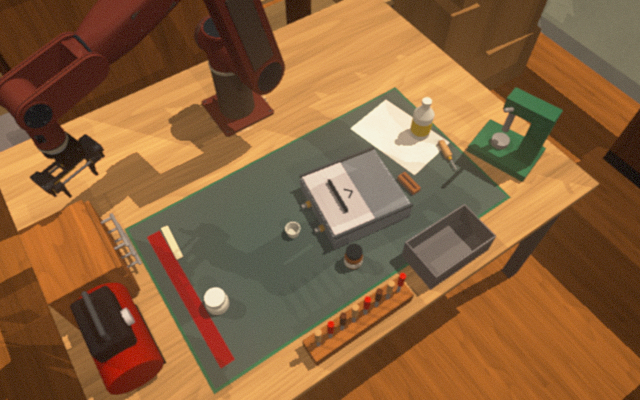

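The top view shows the box at about (290,198), its arrow pointing left (world +y). The black rib is at about (313,200), the pot at (370,205) and the jar at (335,140). Next I'll measure the rib and the box.

```bash
python3 - <<'E'
from h import *
for n,f,(x0,y0,x1,y1) in(('top','t0.png',(302,170,322,228)),('scene','s0.png',(322,172,352,218))):
    im=cv2.imread('pics/'+f); g=im.max(2)[y0:y1,x0:x1]
    c=max(cv2.findContours((g<75).astype('uint8'),0,1)[0],key=cv2.contourArea)
    (cx,cy),wh,a=cv2.minAreaRect(c);b=cv2.boxPoints(((cx,cy),wh,a))+[x0,y0]
    e=sorted([(b[i]+b[(i+1)%4])/2 for i in range(4)],key=lambda p:-np.hypot(*(p-[cx+x0,cy+y0])))[:2]
    P=[at(n,*p,.088) for p in e];print(n,cv2.contourArea(c),wh,e,P,'len',np.linalg.norm(P[0]-P[1]),'mid',(P[0]+P[1])/2,
      'deg',np.degrees(np.arctan2(*(P[0]-P[1])[1::-1])))
for p in((248,150),(343,157),(332,247),(235,237)): print(p,at('top',*p,.078))
im=cv2.imread('pics/t0.png')[120:270,210:400];cv2.imwrite('pics/t0c.png',cv2.resize(im,None,fx=4,fy=4,interpolation=2))
E
```

```text
top 38.0 (2.067314386367798, 42.57468795776367) [array([313.71858311, 177.95736241]), array([307.34066486, 220.05161667])] [array([0.6372, 0.043 , 0.088 ]), array([0.5179, 0.061 , 0.088 ])] len 0.12065027973444566 mid [0.57755 0.052   0.088  ] deg -8.58007753915677
scene 54.0 (34.471214294433594, 2.7439773082733154) [array([328.41176558, 181.35293865]), array([346.14705753, 210.91176224])] [array([0.5209, 0.0591, 0.088 ]), array([0.6435, 0.0411, 0.088 ])] len 0.12391432524127298 mid [0.5822 0.0501 0.088 ] deg 171.6475686426544
(248, 150) [0.7234 0.2319 0.078 ]
(343, 157) [ 0.7002 -0.0407  0.078 ]
(332, 247) [ 0.4437 -0.0067  0.078 ]
(235, 237) [0.4734 0.2623 0.078 ]
```

View pics/t0c.png

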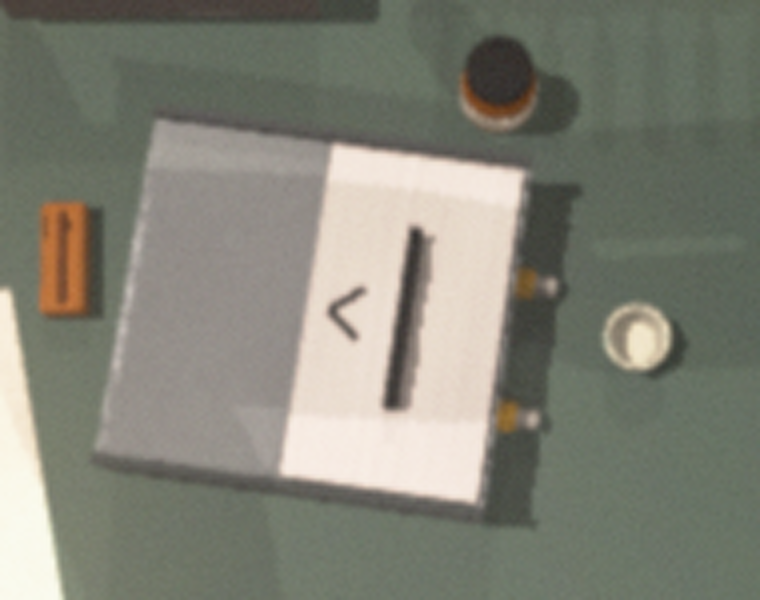

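Emit:
servo_tool:
  steps:
    - [25, 40, 0, 0, 0, 4.3]
    - [50, 81, 0, 0, 0, 8.6]
    - [75, 122, 0, 0, 0, 12.9]
    - [100, 162, 0, 0, 0, 17.2]
    - [125, 203, 0, 0, 0, 21.5]
  fingers: 0
  squeeze: 5

```text
t: 0.72
eef_pos: [0.3237, -0.3881, 0.1997]
orientation: [-3.141, -0.0, 0.7]
force: [0.4, 0.4, -0.5]
finger_gap: 0.521
grip_force: 0.0
```

Emit:
servo_tool:
  steps:
    - [25, 40, 0, 0, 0, 4.3]
    - [50, 81, 0, 0, 0, 8.6]
    - [75, 122, 0, 0, 0, 12.9]
    - [100, 162, 0, 0, 0, 17.2]
    - [125, 203, 0, 0, 0, 21.5]

```text
t: 1.35
eef_pos: [0.4487, -0.1852, 0.1999]
orientation: [-3.141, 0.0, 1.076]
force: [0.7, -0.3, -1.0]
finger_gap: 0.022
grip_force: 0.0
```

Emit:
servo_tool:
  steps:
    - [30, 50, 0, 0, 0, 5.4]
    - [60, 100, 0, 0, 0, 10.8]
    - [90, 150, 0, 0, 0, 16.1]
    - [125, 204, 0, 0, 0, 21.5]
    - [125, 204, 0, 0, 0, 21.5]

```text
t: 1.98
eef_pos: [0.5741, 0.0211, 0.1992]
orientation: [-3.14, -0.001, 1.454]
force: [-0.5, -0.9, 0.1]
finger_gap: 0.008
grip_force: 0.0
```

Emit:
servo_tool:
  steps:
    - [0, -4, -30, 0, 0, 0]
    - [0, -4, -60, 0, 0, 0]
    - [0, -4, -90, 0, 0, 0]
    - [0, -4, -108, 0, 0, 0]
    - [0, -4, -115, 0, 0, 0]

```text
t: 2.6
eef_pos: [0.5723, 0.0128, 0.084]
orientation: [-3.14, 0.0, 1.448]
force: [-0.4, -0.2, 0.6]
finger_gap: 0.009
grip_force: 0.0
```

```bash
python3 - <<'E'
from h import *
s=readout.sense();print(s['eef_pos'],s['force'])
im=snap('scene','s1.png');cv2.imwrite('pics/s1c.png',cv2.resize(im[110:260,250:430,::-1],None,fx=4,fy=4))
E
```

```text
[0.57233695 0.01283343 0.08397739] [-0.3986193  -0.19997044  0.58203697]
```

View pics/s1c.png

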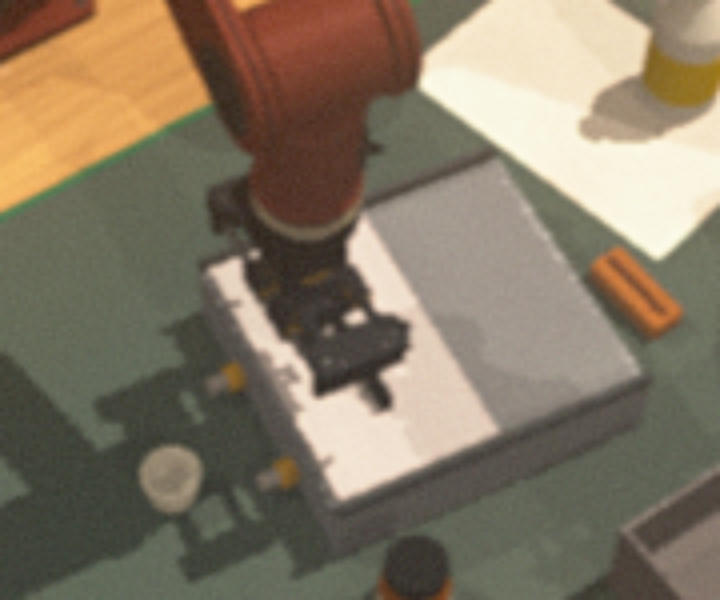

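The fingers stand behind the rib, clear of it and of the cover. Now I'll push along box +y.

Emit:
servo_tool:
  steps:
    - [1, 8, 0, 0, 0, 0]
    - [2, 16, 0, 0, 0, 0]
    - [3, 24, 0, 0, 0, 0]
    - [4.3, 35, 0, 0, 0, 0]
    - [6, 48, 0, 0, 0, 0]

```text
t: 3.28
eef_pos: [0.5794, 0.0622, 0.0853]
orientation: [3.141, -0.0, 1.449]
force: [-0.9, 0.5, -0.2]
finger_gap: 0.007
grip_force: 0.0
```

Emit:
servo_tool:
  steps:
    - [1.8, 15, 0, 0, 0, 0]
    - [3.7, 30, 0, 0, 0, 0]
    - [5.5, 45, 0, 0, 0, 0]
    - [7.4, 60, 0, 0, 0, 0]
    - [8.6, 70, 0, 0, 0, 0]

```text
t: 3.9
eef_pos: [0.588, 0.1324, 0.0851]
orientation: [3.142, -0.0, 1.449]
force: [1.1, 0.2, 0.1]
finger_gap: 0.007
grip_force: 0.0
```

Emit:
servo_tool:
  steps:
    - [0.6, 5, -1, 0, 0, 0]
    - [1.2, 10, -1, 0, 0, 0]
    - [1.6, 13, -1, 0, 0, 0]
    - [1.8, 15, -1, 0, 0, 0]
    - [2, 16, -1, 0, 0, 0]

```text
t: 4.53
eef_pos: [0.5899, 0.1472, 0.0842]
orientation: [3.142, 0.0, 1.448]
force: [-0.6, 0.9, -0.7]
finger_gap: 0.007
grip_force: 0.0
```

```bash
python3 - <<'E'
from h import *
s=readout.sense();print(s['eef_pos'],s['force'])
im=snap('scene','s2.png');cv2.imwrite('pics/s2c.png',cv2.resize(im[110:260,250:430,::-1],None,fx=4,fy=4))
E
```

```text
[0.58989715 0.1471901  0.08418801] [-0.59544107  0.85192109 -0.71632593]
```

View pics/s2c.png

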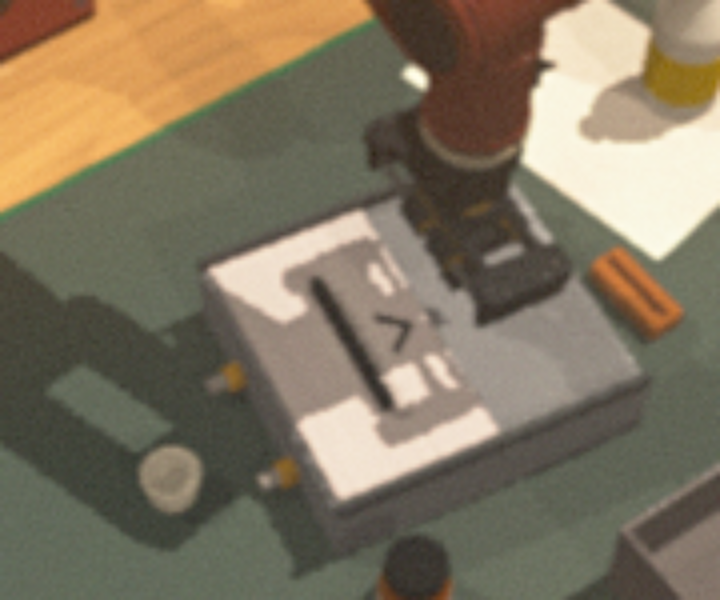

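The cover hasn't moved: the fingers passed over the rib or started beyond it. I'll check the rib height and where the fingertips really are.

```bash
python3 - <<'E'
from h import *
def tri(a,b):
    (o1,d1),(o2,d2)=ray('top',*a),ray('scene',*b)
    A=np.c_[d1,-d2];t=np.linalg.lstsq(A,o2-o1,rcond=None)[0]
    p,q=o1+d1*t[0],o2+d2*t[1];return ((p+q)/2).round(4),np.linalg.norm(p-q).round(4)
print(tri((313.72,177.96),(346.15,210.91)),tri((307.34,220.05),(328.41,181.35)))
for p in ([.5723,.0128,.084],[.5899,.1472,.0842],[.5899,.1472,.154]):print(proj('scene',p),proj('top',p))
t=snap('top','t2.png');s=cv2.imread('pics/s2.png')
a=cv2.resize(t[130:260,220:350,::-1],(400,400),interpolation=2)
b=cv2.resize(s[125:255,300:430],(400,400),interpolation=2)
b=np.clip(b.astype(float)*1.8,0,255).astype('uint8')
cv2.imwrite('pics/c2.png',np.hstack([np.clip(a*1.8,0,255).astype('uint8'),b]))
E
```

```text
(array([0.6393, 0.0438, 0.0797]), np.float64(0.0012)) (array([0.5184, 0.061 , 0.0836]), np.float64(0.0003))
[325.6 200. ] [324.6 200.8]
[363.1 183.9] [276.7 195. ]
[364.6 171.2] [273.6 190.2]
```

View pics/c2.png

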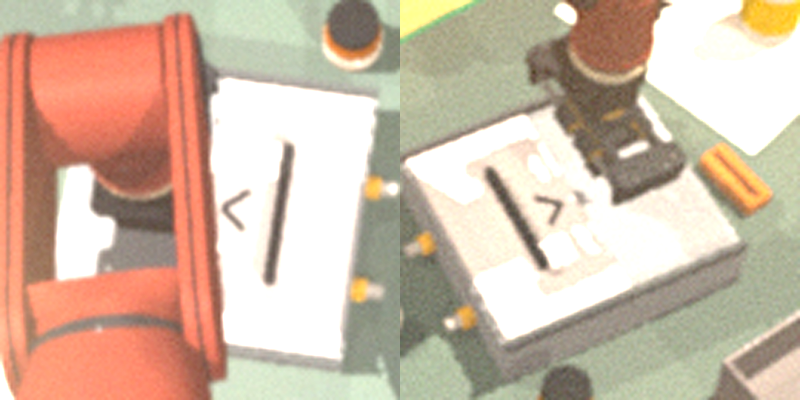

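The rib's height checks out (centre about 0.082 m), so the tip rode too high. I'll go back over the rib and come down lower, watching the force.

Emit:
servo_tool:
  steps:
    - [0, 0, 30, 0, 0, 0]
    - [-4, -34, 35, 0, 0, 0]
    - [-9, -74, 35, 0, 0, 0]
    - [-13, -109, 35, 0, 0, 0]
    - [-16.5, -134, 35, 0, 0, 0]

```text
t: 5.25
eef_pos: [0.5731, 0.0116, 0.1193]
orientation: [3.141, 0.0, 1.447]
force: [-0.0, 0.0, -0.3]
finger_gap: 0.003
grip_force: 0.0
```

Emit:
servo_tool:
  steps:
    - [0, 0, -15, 0, 0, 0]
    - [0, 0, -28, 0, 0, 0]
    - [0, 0, -35, 0, 0, 0]
    - [0, 0, -38, 0, 0, 0]
    - [0, 0, -40, 0, 0, 0]

```text
t: 5.88
eef_pos: [0.5735, 0.0138, 0.079]
orientation: [3.142, -0.0, 1.449]
force: [0.6, -0.1, 0.2]
finger_gap: 0.003
grip_force: 0.0
```

```bash
python3 - <<'E'
from h import *
s=readout.sense();print(s['eef_pos'],s['force'])
im=snap('scene','s3.png');cv2.imwrite('pics/s3c.png',np.clip(1.8*cv2.resize(im[160:230,290:370,::-1],None,fx=8,fy=8,interpolation=2).astype(float),0,255))
E
```

```text
[0.57349182 0.01380113 0.07902004] [ 0.57376926 -0.06189182  0.20724963][ WARN:0@1.288] global loadsave.cpp:1063 imwrite_ Unsupported depth image for selected encoder is fallbacked to CV_8U.
```

View pics/s3c.png

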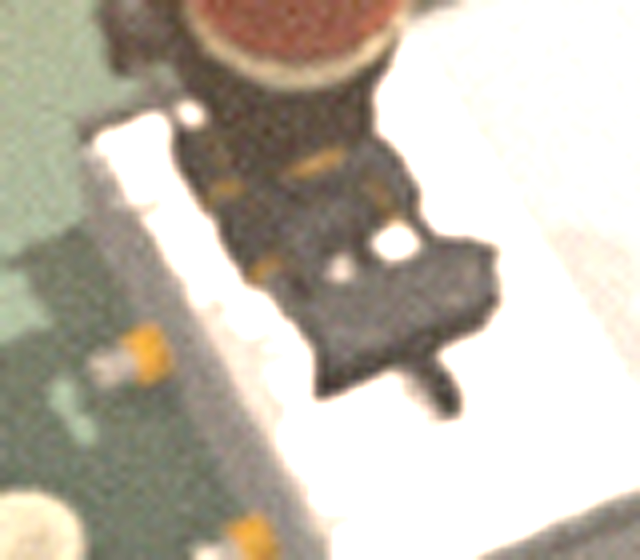

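The gripper stands before the rib, whose end shows at about crop (440,390), with no contact at z = 79 mm. I'll push 45 mm slowly, 2 mm lower.

Emit:
servo_tool:
  steps:
    - [0, 0, -2, 0, 0, 0]
    - [1.2, 10, -2, 0, 0, 0]
    - [2.5, 20, -2, 0, 0, 0]
    - [3.7, 30, -2, 0, 0, 0]
    - [5.5, 45, -2, 0, 0, 0]

```text
t: 6.55
eef_pos: [0.579, 0.0592, 0.0772]
orientation: [3.141, -0.0, 1.448]
force: [-0.7, -0.3, -0.1]
finger_gap: 0.003
grip_force: 0.0
```

```bash
cat >> h.py <<'E'
def rib(im):
    sub=im[150:240,225:335]; hsv=cv2.cvtColor(sub,cv2.COLOR_RGB2HSV)
    return sub
E
python3 - <<'E'
from h import *
s=readout.sense();print(s['eef_pos'],s['force'])
a=snap('scene','s4.png').astype(int); b=cv2.imread('pics/s3.png')[:,:,::-1].astype(int)
# bright cover's far (-y) edge area: opened well appears dark along -y end
for im in (b,a):
    print([im[r,c].tolist() for r,c in ((203,316),(210,325),(222,333),(212,347))])
E
```

```text
[0.57899447 0.05919687 0.07719946] [-0.67152337 -0.34187743 -0.05850795]
[[114, 103, 91], [173, 155, 139], [243, 229, 212], [159, 140, 126]]
[[119, 107, 101], [152, 137, 124], [158, 142, 128], [164, 146, 131]]
```

```bash
python3 - <<'E'
from h import *
a=cv2.imread('pics/s4.png')[130:240,295:415]; t=snap('top','t4.png')[140:250,230:350,::-1]
f=lambda x:cv2.resize(np.clip(x*1.6,0,255).astype('uint8'),(400,366),interpolation=2)
cv2.imwrite('pics/c4.png',np.hstack([f(t),f(a)]))
E
```

```text
(no output)
```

View pics/c4.png

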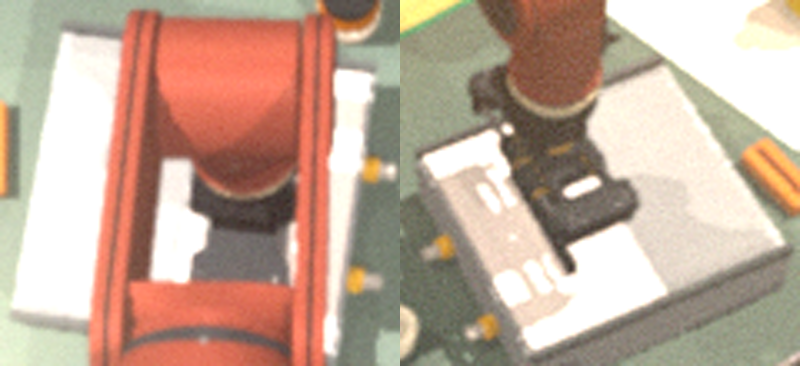

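```bash
python3 - <<'E'
from h import *
for z in (.12,.149,.16,.18,.2):
  for s in(-1,1):
    for L in (.095,): print(z,s,(proj('scene',[.5735+L*.9925+s*.0375*.122,.0138-L*.122+s*.0375*.9925,z])-[290,160])*8)
for z in (.079,.1,.12): print(z,(proj('scene',[.5735,.0138,z])-[290,160])*8)
s=readout.sense();print(s['q'],s['finger_gap'],s['tau'])
E
```

```text
0.12 -1 [317.6 498.4]
0.12 1 [493.6 419.2]
0.149 -1 [318.4 458.4]
0.149 1 [496.8 379.2]
0.16 -1 [319.2 443.2]
0.16 1 [498.4 363.2]
0.18 -1 [320.  415.2]
0.18 1 [500.8 334.4]
0.2 -1 [320.  386.4]
0.2 1 [503.2 304.8]
0.079 [288.8 327.2]
0.1 [288.8 298.4]
0.12 [289.6 270.4]
[-3.22420337e-02  2.37099108e-01  1.74902061e+00  5.72687725e-04
  1.15532209e+00  8.80347540e-02] 0.006724514715383091 [ 3.26441182e-01 -4.65744460e+01 -3.51821744e+01  1.75392665e-01
  2.74733797e-02  2.17186986e-01]
```

The measured gripper outline fits only if the tips sit about 20 mm higher than the TCP reading, which explains passing over the rib with no force. I'll back off, then lower gently.

Emit:
servo_tool:
  steps:
    - [-1.2, -10, 5, 0, 0, 0]
    - [-3, -25, 5, 0, 0, 0]
    - [-5.5, -45, 2, 0, 0, 0]
    - [-5.5, -45, -3, 0, 0, 0]
    - [-5.5, -45, -6, 0, 0, 0]

```text
t: 7.28
eef_pos: [0.5729, 0.0127, 0.0705]
orientation: [-3.141, -0.0, 1.447]
force: [0.4, -0.7, 0.2]
finger_gap: 0.008
grip_force: 0.0
```

Emit:
servo_tool:
  steps:
    - [0, 0, -1, 0, 0, 0]
    - [0, 0, -2, 0, 0, 0]
    - [0, 0, -3, 0, 0, 0]
    - [0, 0, -4, 0, 0, 0]
    - [0, 0, -4, 0, 0, 0]

```text
t: 7.9
eef_pos: [0.5733, 0.0134, 0.0671]
orientation: [-3.142, 0.0, 1.449]
force: [0.7, 0.0, 0.9]
finger_gap: 0.006
grip_force: 0.0
```

Emit:
servo_tool:
  steps:
    - [0, 0, -1, 0, 0, 0]
    - [0, 0, -2, 0, 0, 0]
    - [0, 0, -3, 0, 0, 0]
    - [0, 0, -3, 0, 0, 0]
    - [0, 0, -3, 0, 0, 0]

```text
t: 8.52
eef_pos: [0.5734, 0.0133, 0.0641]
orientation: [3.142, 0.0, 1.449]
force: [0.6, -0.1, 0.8]
finger_gap: 0.006
grip_force: 0.0
```

Emit:
servo_tool:
  steps:
    - [0, 0, -1, 0, 0, 0]
    - [0, 0, -2, 0, 0, 0]
    - [0, 0, -2, 0, 0, 0]
    - [0, 0, -2, 0, 0, 0]
    - [0, 0, -2, 0, 0, 0]

```text
t: 9.15
eef_pos: [0.5734, 0.0133, 0.0622]
orientation: [3.142, -0.0, 1.448]
force: [-0.5, 0.7, 0.3]
finger_gap: 0.004
grip_force: 0.0
```

Emit:
servo_tool:
  steps:
    - [0, 0, -1, 0, 0, 0]
    - [0, 0, -2, 0, 0, 0]
    - [0, 0, -2, 0, 0, 0]
    - [0, 0, -2, 0, 0, 0]
    - [0, 0, -2, 0, 0, 0]

```text
t: 9.78
eef_pos: [0.5734, 0.0133, 0.0602]
orientation: [3.142, -0.0, 1.449]
force: [0.1, 0.1, -1.1]
finger_gap: 0.001
grip_force: 0.0
```

Emit:
servo_tool:
  steps:
    - [0, 0, -1, 0, 0, 0]
    - [0, 0, -2, 0, 0, 0]
    - [0, 0, -2, 0, 0, 0]
    - [0, 0, -2, 0, 0, 0]
    - [0, 0, -2, 0, 0, 0]

```text
t: 10.4
eef_pos: [0.5734, 0.0133, 0.0582]
orientation: [3.142, 0.0, 1.449]
force: [1.0, 0.0, 0.0]
finger_gap: 0.004
grip_force: 0.0
```

Emit:
servo_tool:
  steps:
    - [0, 0, -1, 0, 0, 0]
    - [0, 0, -2, 0, 0, 0]
    - [0, 0, -3, 0, 0, 0]
    - [0, 0, -3, 0, 0, 0]
    - [0, 0, -3, 0, 0, 0]

```text
t: 11.02
eef_pos: [0.5734, 0.0133, 0.0551]
orientation: [3.142, 0.0, 1.449]
force: [-0.5, -0.0, 0.7]
finger_gap: 0.009
grip_force: 0.0
```

Emit:
servo_tool:
  steps:
    - [0, 0, -1, 0, 0, 0]
    - [0, 0, -2, 0, 0, 0]
    - [0, 0, -2, 0, 0, 0]
    - [0, 0, -2, 0, 0, 0]
    - [0, 0, -2, 0, 0, 0]

```text
t: 11.65
eef_pos: [0.5734, 0.0133, 0.0532]
orientation: [3.142, 0.0, 1.449]
force: [0.1, 0.2, 0.3]
finger_gap: 0.008
grip_force: 0.0
```

```bash
python3 - <<'E'
from h import *
s=readout.sense();print(s['eef_pos'],s['force'],s['q'])
im=snap('scene','s5.png');x=1.8*cv2.resize(im[160:230,290:370,::-1],None,fx=8,fy=8,interpolation=2).astype(float)
cv2.imwrite('pics/s5c.png',np.clip(x,0,255).astype('uint8'))
E
```

```text
[0.57339977 0.01326597 0.05317815] [0.09564789 0.17651583 0.34197301] [-1.14339581e-01  2.49453561e-01  1.78480369e+00 -3.44769594e-06
  1.10725222e+00  7.95240509e-03]
```

View pics/s5c.png

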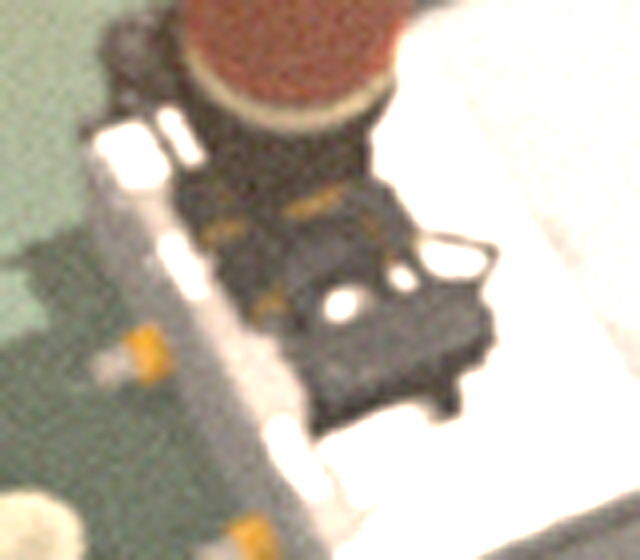

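The gripper slab's corner is now at crop (315,432), and no fingertip shows outside the black outline, so the tips are still above the cover. I'll keep lowering gently.

Emit:
servo_tool:
  steps:
    - [0, 0, -1, 0, 0, 0]
    - [0, 0, -2, 0, 0, 0]
    - [0, 0, -3, 0, 0, 0]
    - [0, 0, -3, 0, 0, 0]
    - [0, 0, -3, 0, 0, 0]

```text
t: 12.32
eef_pos: [0.5734, 0.0133, 0.051]
orientation: [-3.141, 0.0, 1.449]
force: [-2.9, 0.1, 6.2]
finger_gap: 0.007
grip_force: 3.2
```

Emit:
servo_tool:
  steps:
    - [0, 0, -1, 0, 0, 0]
    - [0, 0, -2, 0, 0, 0]
    - [0, 0, -3, 0, 0, 0]
    - [0, 0, -3, 0, 0, 0]
    - [0, 0, -3, 0, 0, 0]

```text
t: 12.95
eef_pos: [0.5735, 0.0132, 0.0508]
orientation: [-3.141, 0.0, 1.449]
force: [-12.6, 0.9, 26.5]
finger_gap: 0.003
grip_force: 12.9
```

Contact at TCP z = 0.051 m means the tips sit 22 mm above the reported TCP. I'll lift off the cover and push.

Emit:
servo_tool:
  steps:
    - [0, 0, 5, 0, 0, 0]
    - [0, 0, 10, 0, 0, 0]
    - [1, 8, 10, 0, 0, 0]
    - [2, 16, 10, 0, 0, 0]
    - [3, 24, 10, 0, 0, 0]

```text
t: 13.58
eef_pos: [0.5761, 0.0379, 0.0567]
orientation: [-3.141, 0.0, 1.449]
force: [0.1, -1.6, -0.5]
finger_gap: 0.01
grip_force: 0.5
```

Emit:
servo_tool:
  steps:
    - [0.7, 6, 0, 0, 0, 0]
    - [1.5, 12, 0, 0, 0, 0]
    - [2.2, 18, 0, 0, 0, 0]
    - [2.9, 24, 0, 0, 0, 0]
    - [3.7, 30, 0, 0, 0, 0]

```text
t: 14.2
eef_pos: [0.5802, 0.0676, 0.0572]
orientation: [3.141, 0.0, 1.448]
force: [0.1, -2.6, -0.7]
finger_gap: 0.005
grip_force: 0.9
```

```bash
python3 - <<'E'
from h import *
a=snap('scene','s6.png').astype(int); b=cv2.imread('pics/s5.png')[:,:,::-1].astype(int)
for im in (b,a):
    print([im[r,c].tolist() for r,c in ((181,309),(210,325),(222,330),(215,347),(211,347))])
E
```

```text
[[231, 205, 188], [149, 134, 121], [165, 146, 133], [225, 203, 184], [109, 93, 85]]
[[77, 69, 60], [74, 71, 65], [114, 83, 36], [148, 133, 121], [237, 217, 197]]
```

The cover is moving: the well is opening and the push force is about 2 N.

Emit:
servo_tool:
  steps:
    - [1.2, 10, 0, 0, 0, 0]
    - [2.5, 20, 0, 0, 0, 0]
    - [3.7, 30, 0, 0, 0, 0]
    - [4.9, 40, 0, 0, 0, 0]
    - [6.1, 50, 0, 0, 0, 0]

```text
t: 14.88
eef_pos: [0.5864, 0.1181, 0.0573]
orientation: [3.141, -0.0, 1.449]
force: [1.5, -2.4, 0.5]
finger_gap: 0.004
grip_force: 1.1
```

Emit:
servo_tool:
  steps:
    - [1, 8, 0, 0, 0, 0]
    - [2, 16, 0, 0, 0, 0]
    - [2.7, 22, 0, 0, 0, 0]
    - [3.2, 26, 0, 0, 0, 0]
    - [3.6, 29, 0, 0, 0, 0]

```text
t: 15.5
eef_pos: [0.5897, 0.1465, 0.0571]
orientation: [-3.141, 0.0, 1.449]
force: [1.5, -1.4, 0.6]
finger_gap: 0.004
grip_force: 0.8
```

Emit:
servo_tool:
  steps:
    - [0.1, 1, 0, 0, 0, 0]
    - [0.2, 2, 0, 0, 0, 0]
    - [0.4, 3, 0, 0, 0, 0]
    - [0.5, 4, 0, 0, 0, 0]
    - [0.6, 5, 0, 0, 0, 0]

```text
t: 16.12
eef_pos: [0.5904, 0.1513, 0.0571]
orientation: [3.142, 0.0, 1.448]
force: [1.0, -1.8, 0.1]
finger_gap: 0.005
grip_force: 0.8
```

Emit:
servo_tool:
  steps:
    - [0.1, 1, 0, 0, 0, 0]
    - [0.2, 2, 0, 0, 0, 0]
    - [0.4, 3, 0, 0, 0, 0]
    - [0.4, 3, 0, 0, 0, 0]
    - [0.4, 3, 0, 0, 0, 0]

```text
t: 16.75
eef_pos: [0.5906, 0.1545, 0.0571]
orientation: [-3.141, -0.0, 1.449]
force: [-0.5, -1.1, -0.3]
finger_gap: 0.011
grip_force: 0.3
```

Emit:
servo_tool:
  steps:
    - [0.1, 1, 0, 0, 0, 0]
    - [0.2, 2, 0, 0, 0, 0]
    - [0.2, 2, 0, 0, 0, 0]
    - [0.2, 2, 0, 0, 0, 0]
    - [0.2, 2, 0, 0, 0, 0]

```text
t: 17.38
eef_pos: [0.5909, 0.1563, 0.0571]
orientation: [-3.141, -0.0, 1.448]
force: [-0.5, -0.9, -0.3]
finger_gap: 0.004
grip_force: 0.6
```

Emit:
servo_tool:
  steps:
    - [0.1, 1, 0, 0, 0, 0]
    - [0.2, 2, 0, 0, 0, 0]
    - [0.2, 2, 0, 0, 0, 0]
    - [0.2, 2, 0, 0, 0, 0]
    - [0.2, 2, 0, 0, 0, 0]

```text
t: 18.0
eef_pos: [0.5909, 0.1565, 0.0571]
orientation: [-3.141, 0.003, 1.448]
force: [-0.6, -7.9, 1.4]
finger_gap: 0.007
grip_force: 4.0
```

Emit:
servo_tool:
  steps:
    - [0.1, 1, 0, 0, 0, 0]
    - [0.2, 2, 0, 0, 0, 0]
    - [0.2, 2, 0, 0, 0, 0]
    - [0.2, 2, 0, 0, 0, 0]
    - [0.2, 2, 0, 0, 0, 0]

```text
t: 18.62
eef_pos: [0.591, 0.1566, 0.0571]
orientation: [-3.141, 0.006, 1.448]
force: [-1.9, -14.0, 3.2]
finger_gap: 0.007
grip_force: 7.1
```

The cover is at its stop: the force climbed to 14 N with no travel. I'll back off, lift and move clear to look.

Emit:
servo_tool:
  steps:
    - [-1, -8, 0, 0, 0, 0]
    - [-2, -18, 25, 0, 0, 0]
    - [-3, -25, 70, 0, 0, 0]
    - [-7, -60, 110, 0, 0, 0]
    - [-14, -115, 110, 0, 0, 0]

```text
t: 19.25
eef_pos: [0.5803, 0.046, 0.172]
orientation: [3.133, -0.002, 1.452]
force: [0.7, -1.4, 0.1]
finger_gap: 0.005
grip_force: 0.0
```

Emit:
servo_tool:
  steps:
    - [-10, -55, 0, 0, 0, 0]
    - [-20, -110, 0, 0, 0, 0]
    - [-30, -165, 0, 0, 0, 0]
    - [-40, -210, 0, 0, 0, 0]
    - [-40, -210, 0, 0, 0, 0]

```text
t: 19.88
eef_pos: [0.5369, -0.1672, 0.1672]
orientation: [3.141, -0.0, 1.444]
force: [-0.1, 0.6, 0.1]
finger_gap: 0.003
grip_force: 0.0
```

```bash
python3 - <<'E'
from h import *
s=readout.sense();print(s['eef_pos'],s['force'])
t=snap('top','t7.png')[145:255,230:350,::-1];a=snap('scene','s7.png')[130:240,295:415,::-1]
f=lambda x:cv2.resize(np.clip(x*1.5,0,255).astype('uint8'),(400,366),interpolation=2)
cv2.imwrite('pics/c7.png',np.hstack([f(t),f(a)]))
for n,f,(x0,y0,x1,y1) in(('top','t7.png',(230,145,350,255)),('scene','s7.png',(295,130,415,240))):
    h=cv2.cvtColor(cv2.imread('pics/'+f)[y0:y1,x0:x1],cv2.COLOR_BGR2HSV)
    for nm,m in(('red',((h[...,0]<7)|(h[...,0]>172))&(h[...,1]>130)&(h[...,2]>50)),('blue',(abs(h[...,0].astype(int)-112)<16)&(h[...,1]>100))):
        k,l,st,c=cv2.connectedComponentsWithStats(m.astype('uint8'))
        for i in range(1,k):
            if st[i,4]>5: print(n,nm,st[i]+[x0,y0,0,0,0],at(n,*(c[i]+[x0,y0]),.05))
E
```

```text
[ 0.53686541 -0.16721438  0.16722959] [-0.12072816  0.59563532  0.08877582]
top red [305 182   4   5  17] [0.6283 0.0644 0.05  ]
top red [314 183  10   6  42] [0.6237 0.0305 0.05  ]
top blue [300 219  19   4  73] [0.5217 0.0589 0.05  ]
scene red [347 208   5   6  17] [0.6284 0.0644 0.05  ]
scene red [336 211  10   7  39] [0.6242 0.0337 0.05  ]
scene blue [322 184  15   9  56] [0.5218 0.0609 0.05  ]
```

View pics/c7.png

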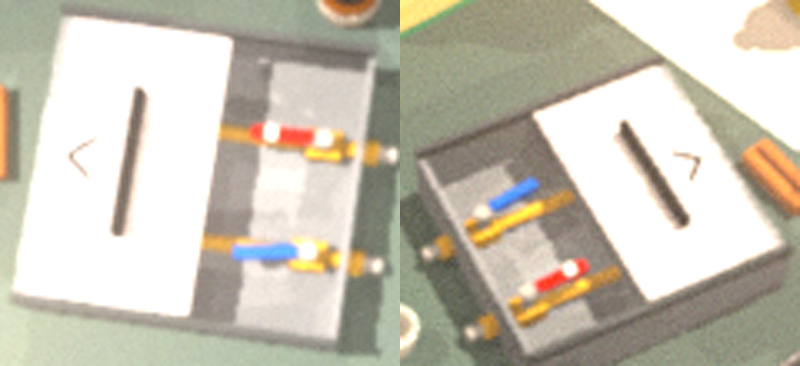

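The cover is fully aside. The red lever is on the +x pipe, open, with its tip at (0.628, 0.064), and both views agree. I'll take the shut fingers to its +x side and go down into the well.

Emit:
servo_tool:
  steps:
    - [25, 42, 0, 0, 0, 0]
    - [50, 84, 0, 0, 0, 0]
    - [75, 126, 0, 0, 0, 0]
    - [100, 168, 0, 0, 0, 0]
    - [125, 209, 0, 0, 0, 0]

```text
t: 20.6
eef_pos: [0.6627, 0.0484, 0.1671]
orientation: [-3.141, -0.001, 1.451]
force: [0.4, -1.3, 0.2]
finger_gap: 0.005
grip_force: 0.0
```

Emit:
servo_tool:
  steps:
    - [0, 0, -30, 0, 0, 0]
    - [0, 0, -60, 0, 0, 0]
    - [0, 0, -80, 0, 0, 0]
    - [0, 0, -95, 0, 0, 0]
    - [0, 0, -100, 0, 0, 0]

```text
t: 21.22
eef_pos: [0.662, 0.0446, 0.0663]
orientation: [-3.141, -0.0, 1.449]
force: [0.0, -0.5, 0.2]
finger_gap: 0.005
grip_force: 0.0
```

Emit:
servo_tool:
  steps:
    - [0, -2, -7, 0, 0, 0]
    - [0, -2, -14, 0, 0, 0]
    - [0, -2, -20, 0, 0, 0]
    - [0, -2, -25, 0, 0, 0]
    - [0, -2, -28, 0, 0, 0]

```text
t: 21.85
eef_pos: [0.6622, 0.0423, 0.0388]
orientation: [-3.141, 0.0, 1.449]
force: [-0.1, -0.4, 0.2]
finger_gap: 0.008
grip_force: 0.0
```

Emit:
servo_tool:
  steps:
    - [0, 0, -5, 0, 0, 0]
    - [0, 0, -10, 0, 0, 0]
    - [0, 0, -13, 0, 0, 0]
    - [0, 0, -16, 0, 0, 0]
    - [0, 0, -16, 0, 0, 0]

```text
t: 22.48
eef_pos: [0.6622, 0.0423, 0.0228]
orientation: [-3.141, 0.0, 1.449]
force: [-0.4, -0.3, 0.4]
finger_gap: 0.008
grip_force: 0.0
```

Emit:
servo_tool:
  steps:
    - [-7, -1, 0, 0, 0, 0]
    - [-14, -1, 0, 0, 0, 0]
    - [-18, 1.5, 0, 0, 0, 0]
    - [-22.5, 4.5, 0, 0, 0, 0]
    - [-28, 6.5, 0, 0, 0, 0]

```text
t: 23.1
eef_pos: [0.6353, 0.0485, 0.0238]
orientation: [3.139, 0.0, 1.449]
force: [3.2, -2.6, -0.2]
finger_gap: 0.003
grip_force: 1.7
```

Emit:
servo_tool:
  steps:
    - [-6, 1.2, 0, 0, 0, 0]
    - [-12, 1.2, 0, 0, 0, 0]
    - [-18, 1, 0, 0, 0, 0]
    - [-24, -0.7, 0, 0, 0, 0]
    - [-30, -3, 0, 0, 0, 0]

```text
t: 23.72
eef_pos: [0.6038, 0.046, 0.0231]
orientation: [-3.141, -0.0, 1.449]
force: [2.7, 0.8, 0.9]
finger_gap: 0.006
grip_force: 1.4
```

The lever turns at about 3 N. I'll carry on round the arc.

Emit:
servo_tool:
  steps:
    - [-4, -2.5, 0, 0, 0, 0]
    - [-8, -5.5, 0, 0, 0, 0]
    - [-11.5, -9, 0, 0, 0, 0]
    - [-14, -12, 0, 0, 0, 0]
    - [-16, -15, 0, 0, 0, 0]

```text
t: 24.35
eef_pos: [0.588, 0.0307, 0.023]
orientation: [-3.141, -0.0, 1.448]
force: [3.0, 1.8, -0.2]
finger_gap: 0.006
grip_force: 1.1
```

Emit:
servo_tool:
  steps:
    - [-0.7, -1.2, 0, 0, 0, 0]
    - [-1.4, -2.4, 0, 0, 0, 0]
    - [-2, -3.5, 0, 0, 0, 0]
    - [-2, -3.5, 0, 0, 0, 0]
    - [-2, -3.5, 0, 0, 0, 0]

```text
t: 24.98
eef_pos: [0.587, 0.0287, 0.0231]
orientation: [3.14, -0.002, 1.448]
force: [3.8, 6.7, -2.0]
finger_gap: 0.004
grip_force: 3.6
```

Emit:
servo_tool:
  steps:
    - [0, -0.5, 0, 0, 0, 0]
    - [0, -1, 0, 0, 0, 0]
    - [0, -1.5, 0, 0, 0, 0]
    - [0, -1.5, 0, 0, 0, 0]
    - [0, -1.5, 0, 0, 0, 0]

```text
t: 25.6
eef_pos: [0.587, 0.0285, 0.0232]
orientation: [3.141, -0.004, 1.448]
force: [3.6, 11.7, -1.1]
finger_gap: 0.005
grip_force: 5.8
```

```bash
cat >> h.py <<'E'
def lever():
  for n,f,(x0,y0,x1,y1) in(('top','tl.png',(260,145,350,255)),('scene','sl.png',(295,170,370,240))):
    h=cv2.cvtColor(snap(n,f)[y0:y1,x0:x1,::-1].copy(),cv2.COLOR_BGR2HSV)
    m=((h[...,0]<7)|(h[...,0]>172))&(h[...,1]>130)&(h[...,2]>50)
    k,l,st,c=cv2.connectedComponentsWithStats(m.astype('uint8'))
    for i in range(1,k):
        if 5<st[i,4]<150: print(n,st[i]+[x0,y0,0,0,0],at(n,*(c[i]+[x0,y0]),.052))
E
python3 -c "
from h import *
lever()"
```

```text
scene [326 207   8   9  37] [0.5964 0.0111 0.052 ]
```

The lever no longer moves and the force has risen to 12 N, so it looks to be at its stop. I'll back off, lift clear and check.

Emit:
servo_tool:
  steps:
    - [1, 6, 0, 0, 0, 0]
    - [2, 14, 0, 0, 0, 0]
    - [2, 16, 30, 0, 0, 0]
    - [2, 16, 80, 0, 0, 0]
    - [2, 16, 130, 0, 0, 0]

```text
t: 26.32
eef_pos: [0.5875, 0.0417, 0.1539]
orientation: [-3.14, 0.001, 1.449]
force: [0.8, 0.5, 0.3]
finger_gap: 0.006
grip_force: 0.0
```

Emit:
servo_tool:
  steps:
    - [-10, -50, 15, 0, 0, 0]
    - [-20, -105, 15, 0, 0, 0]
    - [-30, -160, 15, 0, 0, 0]
    - [-40, -210, 15, 0, 0, 0]
    - [-40, -210, 15, 0, 0, 0]

```text
t: 26.95
eef_pos: [0.5471, -0.1717, 0.168]
orientation: [-3.141, 0.001, 1.444]
force: [-0.4, -0.1, -0.9]
finger_gap: 0.008
grip_force: 0.0
```

```bash
python3 -c "
from h import *
lever()
s=readout.sense();print(s['eef_pos'],s['force'],s['t'])
for n,f in(('top','tl.png'),('scene','sl.png')):
    im=cv2.imread('pics/'+f);h=cv2.cvtColor(im,cv2.COLOR_BGR2HSV)
    # blue and rib
    x0,y0,x1,y1=(280,200,340,240) if n=='top' else (310,170,350,200)
    m=(abs(h[...,0].astype(int)-112)<16)&(h[...,1]>100);m=m[y0:y1,x0:x1];ys,xs=np.nonzero(m);print('blue',m.sum(),at(n,xs.mean()+x0,ys.mean()+y0,.05))
    x0,y0,x1,y1=(262,165,276,220) if n=='top' else (358,165,382,202)
    m=im.max(2)[y0:y1,x0:x1]<75;ys,xs=np.nonzero(m);print('rib',m.sum(),at(n,xs.mean()+x0,ys.mean()+y0,.088))
    # red pixels axis
    m=(((h[...,0]<9)|(h[...,0]>170))&(h[...,1]>110)&(h[...,2]>50)); 
    x0,y0,x1,y1=(300,170,335,215) if n=='top' else (310,195,350,225)
    ys,xs=np.nonzero(m[y0:y1,x0:x1]);P=np.array([at(n,x+x0,y+y0,.054)[:2] for x,y in zip(xs,ys)],np.float32)
    v=cv2.fitLine(P,2,0,.001,.001).ravel();print('red axis deg',np.degrees(np.arctan2(v[1],v[0])),v[2:],P.min(0),P.max(0))
"
```

```text
top [324 189   5  10  41] [0.599  0.0093 0.052 ]
top [322 204   5   4  15] [0.5643 0.0152 0.052 ]
scene [323 202   4   3   9] [0.563  0.0157 0.052 ]
scene [326 207   7   9  34] [0.5963 0.0104 0.052 ]
[ 0.54788934 -0.16839649  0.1678489 ] [0.78837911 0.6355608  0.638202  ] 27.05
blue 72 [0.5216 0.0586 0.05  ]
rib 0 [nan nan nan]
red axis deg -9.190903 [0.5886523  0.01106923] [0.5595 0.003 ] [0.6121 0.0206]
blue 54 [0.5216 0.0606 0.05  ]
rib 43 [0.6085 0.1685 0.088 ]
red axis deg -8.994419 [0.590572 0.01114 ] [0.5587 0.0027] [0.6144 0.0204]<string>:11: RuntimeWarning: Mean of empty slice.
  ret = ret.dtype.type(ret / rcount)
```

The red lever now lies across its pipe (axis about -9° in world) and blue is unmoved. One check of the box yaw will confirm the full quarter turn.

```bash
python3 - <<'E'
from h import *
for n,f,(x0,y0,x1,y1) in(('top','tl.png',(225,140,312,255)),('scene','sl.png',(325,130,425,225))):
    im=cv2.imread('pics/'+f)[y0:y1,x0:x1]; g=im.min(2)
    m=cv2.morphologyEx((g>120).astype('uint8'),3,np.ones((7,7)))
    c=max(cv2.findContours(m,0,1)[0],key=cv2.contourArea)
    P=np.array([at(n,*(p[0]+[x0,y0]),.073)[:2]*1000 for p in c],np.float32)
    (c0,wh,a)=cv2.minAreaRect(P);b=cv2.boxPoints((c0,wh,a));print(n,c0,wh,a,b.round(0).tolist())
    g=cv2.cvtColor(im,6)
    rows=[]
    e=cv2.approxPolyDP(c,5,True);Q=np.array([at(n,*(p[0]+[x0,y0]),.073)[:2]*1000 for p in e])
    for i in range(len(Q)):
        d=Q[(i+1)%len(Q)]-Q[i];print(Q[i].round(0),np.hypot(*d).round(0),np.degrees(np.arctan2(d[1],d[0])).round(1))
E
```

```text
top (573.9432983398438, 186.5062255859375) (304.3362121582031, 216.00868225097656) 1.8290796279907227 [[418.0, 290.0], [425.0, 74.0], [729.0, 83.0], [723.0, 299.0]]
[725. 230.] 155.0 169.7
[573. 258.] 37.0 85.0
[576. 295.] 149.0 -178.2
[427. 290.] 216.0 -90.5
[425.  74.] 60.0 68.0
[448. 129.] 259.0 -9.7
[703.  86.] 146.0 81.3
scene (564.5079345703125, 229.57395935058594) (279.1538391113281, 389.5693054199219) 33.0510368347168 [[341.0, 317.0], [554.0, -10.0], [788.0, 142.0], [575.0, 469.0]]
[380. 257.] 102.0 0.5
[483. 258.] 137.0 -95.1
[471. 121.] 223.0 -8.6
[691.  88.] 145.0 76.4
[725. 228.] 187.0 166.9
[543. 270.] 118.0 24.2
[651. 319.] 35.0 91.2
[650. 354.] 132.0 139.5
[550. 440.] 48.0 -108.3
[534. 394.] 51.0 160.4
[487. 411.] 188.0 -124.5
```

The cover edge and rib give a box yaw of about -8.5 to -9°, so the lever is at about 90° and against its stop. Handing in.

```bash
python3 -c "
from h import *
print(workorder.finish_job())"
```

```text
the job is handed in; nothing more can be done
None
```

The cover is fully aside at its stop and the red handle is shut across its pipe (about 90°, against its stop), with the blue handle unmoved; while finding the fingertip height I pressed once on the cover with about 27 N, firmer than the light pushing you asked for, and the job is handed in at about 27 s.

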